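# Put the green away in the push-to-open paint drawer

### The arm

A 7-joint arm with a two-finger parallel gripper is mounted at the origin on a cart in front of the work surface, level with it; the furniture and walls round the work are solid. World frame = base frame: x ahead of the robot, y to its left, z up, the work surface at z = 0. Lengths are in m, angles in rad, forces in N, time in s.
With the tool pointing down it reaches from about 0.4 to 0.85 m from the base axis. Payload 4.5 kg.
Tool frame: the origin (TCP) lies on the centre line of the jaws, within the pads' length; the fingertips stand 14 mm ahead of it and the grasp point (between the pads) lies 5 mm behind it (r.tcp_to_tips is the z of the fingertips in the tool frame, in m); z points along the fingers, y is the direction in which the jaws open and shut (so a half turn about z gives the same grasp; the last joint's range is limited). The gripper opens to 88 mm and grips with 3 to 60 N. Pads are 18 mm wide; open, the fingers measure 123 mm over their backs; the gripper's body (75 mm by 187 mm) begins 45 mm behind the grasp point.
Start: joints at [1.179, 0.689, -0.195, 1.565, 0.157, 0.902, -0.215], TCP at [0.258, -0.569, 0.253] pointing down, gripper open.
Joint ranges: [-3.01, 3.01], [-0.46, 2.08], [-1.47, 1.51], [0.13, 2.56], [-1, 4.14], [0.04, 2.09], [-2.66, 2.66]. Speed limits (rad/s): [2.57, 2.57, 3.14, 3.14, 3.14, 3.14, 3.14].

### API

Orientations are given as a unit quaternion [x, y, z, w].
In Python, from plant import r, viewer gives the robot as it stands.
- The arm moves only by the shell command python3 -m inch 'ROWS' [FORCE]. ROWS is JSON, a list of rows, each a list of 3 entries, a list of its own where there are three numbers: the closure, from 0 (fully open) to 1 (shut), then the shift along the tool's x, y, z in cm, then the turn about the tool's z in degrees. In form: [[fingers, [x, y, z], yaw], ...]. A call has 1 to 20 rows; each row is the pose to reach, as a shift and turn from the pose commanded when the call began, along the tool's axes at that moment; what a row does not reach only later rows make up. A row lasts 1/10 s, in which the tool goes at most 50 mm and 8.59 degrees, less where a joint would pass 70% of its speed; a pose out of reach is approached as far as the arm can. A call with a gripper value outside its range is refused whole. The fingers move at their own pace and stop on an object; FORCE is the grip in N (left out, the last holds). Time passes only in rows, so rows that repeat a pose let the fingers close. It gives the time, the measured TCP pose, the force and the opening at its end, in the units of the state.
- r.get_state(): the state, without advancing time (a new reading comes with each control period).
- viewer.snapshot(name): name is "side" or "top" or "wrist"; returns the picture (420x560x3 uint8, red, green, blue); there is no depth.
- viewer.camera_params(name): a dict with "intrinsics" (3x3 intrinsics, pixels), "world_to_cam" (4x4, takes a point from world to camera coordinates). Camera axes: x right, y up, looking along -z (the intrinsics and any distortion apply to the point x, -y, -z); pixel columns grow to the right and rows downward; lengths in m; the calibration is good to about 2 mm. A picture is of the moment at which its call begins: read the wrist's pose just before it. camera_params takes no time and is no camera call; for the wrist camera it gives the pose at the moment of the call.
- r.finish_job(): hands the job in, once; it reports no verdict.
Trained networks look in the newest picture that a camera, given by its name, has taken for a name from the list of things; names that differ only in an ending like _2 or _b are one class to them, and where a whole thing is asked for, a point or a joint stands for the part that bears it (a point fixed in the world has none). Each returns a list of dicts, best first, with "p" (0 to 1); they miss things now and then, are a little off and sometimes report something else, mostly with a low value. They report only what shows in the picture. A call takes as long as a camera call.
- viewer.outline_of(camera, name): "pixels" (420x560 bool, what is visible of it) and "bbox" ([left, top, width, height] in pixels, round what is visible of it).
The state is a dict: "clock": time; "q": joint angles; "qd": joint speeds; "joint_torque": joint torques, N m; "tool_pos": TCP position; "eef_rot": TCP orientation; "contact_force": force on the tool from outside, world axes, zero at the start; "moment": the same for the moment, N m; "opening": opening from 0.0 (shut) to 1.0 (fully open).
Only numpy, scipy, OpenCV 4.12 (cv2) and the standard library are available. Lean on these libraries where they do the work, as an engineer would, in place of code of your own. Each camera call takes 0.05 s, during which the arm holds its last target.

### The job

Put the green paint tube away in the long bay of the low red-fronted drawer box. The drawer has no handle: press its front in so that the push latch lets go and it springs out, draw it all the way out and lay the tube in (do not drop it from a height), then push the drawer shut until it latches and stays closed. Leave the other things on the table where they are.

Things in the scene. Friction and masses are not known exactly. Their poses are not given: they have to be found in the camera images.
- tray (a joint): drawer, m: 0 = shut, latched (start); + = out, stop 0.105; - = pressed deeper, stop -0.0085. Pressed past -0.006 (8 to 12 N) and let go, it springs out to 0.045 and stays; then it slides with 1 to 3 N and stays where left. Push it in from 0.045 or more past -0.006 (12 N; stop -0.007) and let go: latched at 0. Pressed less deep it springs out; pressed again when latched it is released.
- drawer_box: plywood drawer box fixed to the table, open at its front, 120 mm deep (x), 250 mm wide (y), 82 mm high; origin at the centre of its underside, on the table. Its own -x points to its front, where the drawer comes out; z is up. Its front edge lies at own x = -60 mm. A small eraser lies on its top, towards the back.
- front_mid (a point): on the outer face of the drawer's red front, mid-width, 62 mm above the table; moves with the drawer; axes as the box's (-x points out). The panel is 250 mm wide, 10 mm thick, 6 to 82 mm above the table. The gap between panel and box is 9.5 mm latched and about 55 mm when sprung out: then a shut gripper's fingers can go down behind the panel and pull it.
- tray_bed (a point): centre of the floor of the drawer's long bay, 27 mm above the table; moves with the drawer; axes as the box's. The bay is 95 mm along x (panel to back wall) and 156 mm along y; walls 60 mm above the table (back, left), divider 50 mm (right, -y); beyond it a narrow bay with two flat wooden wedges in it. At the drawer's stop the whole bay is open from above.
- green_mid (a point): centre of the paint tube with the green band (white, dark cap), lying on the table: 133 mm long along its own y (cap to +y, flat tail to -y), body 30 mm high, about 30 mm wide towards the cap and 40 mm at the tail, about 0.11 kg. The point lies 15 mm above its underside; z is up.
- tube_crimson: bystander: paint tube with a crimson band, 46 x 153 x 35 mm, lying on the table; long axis along its own y, origin under its centre.
- jar_orange: bystander: jar with an orange band and white lid, 58 mm across, 66 mm high, standing on the table; origin under its centre.
- dipper: bystander: twin steel dipper cups, 39 x 81 x 22 mm, standing on the table; origin under its centre, long axis y.

How it is judged:
On the way, in this order (a step that is already met when the one before it is completed fails the run):
1. the latch has let go: the drawer is out by more than 30 mm (value of joint tray above 0.03 m), for 0.1 s.
2. the drawer is drawn out to its stop (more than 95 mm) (value of joint tray above 0.095 m), for 0.2 s.
3. the green tube lies in the long bay of the open drawer and is let go (x of green_mid in the frame of tray_bed between -0.04 and 0.04 m and y of green_mid in the frame of tray_bed between -0.025 and 0.025 m and z of green_mid in the frame of tray_bed between 0.005 and 0.026 m and value of joint tray above 0.08 m and contact force between the fingers and tube_green below 0.05 N), for 0.2 s.
At the end, for the whole second after the job is handed in: The drawer is shut and held by its latch (within 4 mm of the latched position) and the green tube lies at rest on the floor of the long bay: its centre within 40 mm (x) and 25 mm (y) of the bay's centre and 5 to 26 mm above the bay's floor (value of joint tray between -0.003 and 0.004 m and x of green_mid in the frame of tray_bed between -0.04 and 0.04 m and y of green_mid in the frame of tray_bed between -0.025 and 0.025 m and z of green_mid in the frame of tray_bed between 0.005 and 0.026 m and linear speed of tube_green below 0.02 m/s); the robot touches nothing.
It fails at once if the crimson tube is moved by more than 30 mm (distance of tube_crimson from where it was at the start of the episode above 0.03 m).
It fails at once if the orange jar is moved by more than 30 mm (distance of jar_orange from where it was at the start of the episode above 0.03 m).
It fails at once if the dipper is moved by more than 30 mm (distance of dipper from where it was at the start of the episode above 0.03 m).
It fails at once if the green tube is let go with its centre more than 85 mm above the table (height (world z) of green_mid above 0.085 m and contact force between the fingers and tube_green below 0.05 N).
It also fails if it takes over 72 s, if anything falls off the work surface, if the arm or the gripper's body presses on something with over 40 N, if the wrist force passes 120 N, or if a joint passes its speed limit or range.

## Working session

There is one attempt and no reset: what is moved stays moved. The work goes in short steps, Python scripts to look and compute and a shell command to move; the robot and the scene stay as the last step left them, time stands still between calls to the robot, and variables do not carry over. Pictures are saved under pics/ and viewed, and the job is handed in when it is done.

```bash
ls; mkdir -p pics; python3 - <<'E'
from plant import r, viewer
import cv2, numpy as np
s=r.get_state()
for k in s: print(k, np.round(s[k],3))
print(r.tcp_to_tips)
for n in ["side","top"]:
    im=viewer.snapshot(n); cv2.imwrite(f"pics/{n}0.png",im[:,:,::-1])
    p=viewer.camera_params(n); print(n,np.round(p["intrinsics"],1),np.round(p["world_to_cam"],3), p.keys())
E
```

```text
pics
clock 0.0
q [ 1.179  0.69  -0.195  1.566  0.157  0.902 -0.215]
qd [ 0.001  0.001  0.001 -0.002 -0.     0.001 -0.   ]
joint_torque [ 1.0000e-03 -5.2756e+01 -1.2670e+00 -1.5343e+01 -5.3000e-02  7.0000e-03
  0.0000e+00]
tool_pos [ 0.258 -0.569  0.252]
eef_rot [ 0.977  0.211 -0.    -0.001]
contact_force [ 0.694 -0.289  1.041]
moment [ 0.049 -0.051 -0.01 ]
opening 1.0
0.014
side [[508.5   0.  278.7]
 [  0.  508.5 212.8]
 [  0.    0.    1. ]] [[-1.    -0.018  0.005  0.474]
 [ 0.016 -0.662  0.749 -0.27 ]
 [-0.01   0.749  0.662 -1.032]
 [ 0.     0.     0.     1.   ]] dict_keys(['intrinsics', 'world_to_cam'])
top [[522.3   0.  283.1]
 [  0.  522.3 210.5]
 [  0.    0.    1. ]] [[ 0.029 -1.     0.004 -0.32 ]
 [ 0.978  0.03   0.207 -0.503]
 [-0.207 -0.002  0.978 -1.029]
 [ 0.     0.     0.     1.   ]] dict_keys(['intrinsics', 'world_to_cam'])
```

View pics/side0.png

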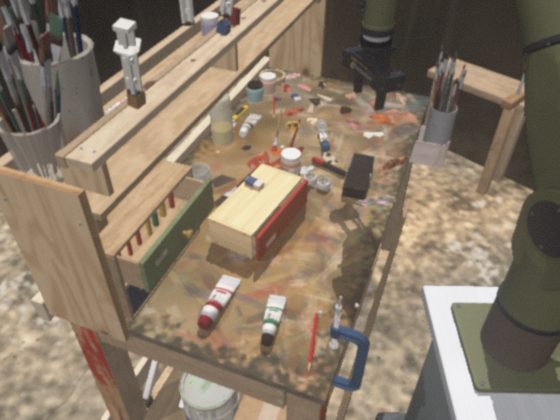

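View pics/top0.png

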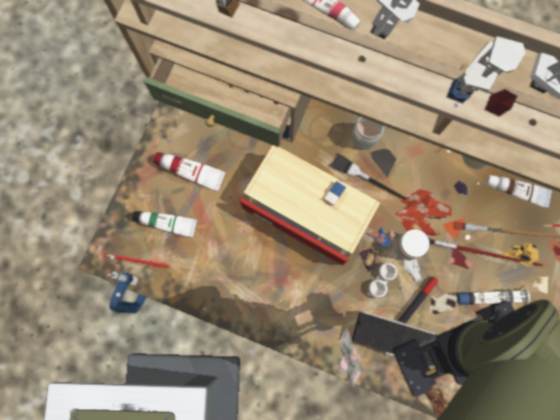

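The side view shows the green tube at (272,318), crimson at (218,300) and the box at (258,210). The top view shows the green tube at (165,222) with its cap to the left, the red front running from (243,205) to (345,258), and the dippers at (382,280).

```bash
cat > h.py <<'E'
from plant import r, viewer
import cv2, numpy as np
def cam(n):
    p=viewer.camera_params(n); return np.array(p["intrinsics"]),np.array(p["world_to_cam"])
def ray(n,uv,c=None):
    K,T=c or cam(n); R,t=T[:3,:3],T[:3,3]
    d=np.array([(uv[0]-K[0,2])/K[0,0],-(uv[1]-K[1,2])/K[1,1],-1.])
    o=-R.T@t; return o,R.T@d
def onz(n,uv,z,c=None):
    o,d=ray(n,uv,c); return o+d*(z-o[2])/d[2]
def proj(n,P,c=None):
    K,T=c or cam(n); P=np.atleast_2d(P); C=P@T[:3,:3].T+T[:3,3]
    return np.c_[K[0,2]+K[0,0]*C[:,0]/-C[:,2], K[1,2]+K[1,1]*(-C[:,1])/-C[:,2]]
def tri(obs):
    A=np.zeros((3,3));b=np.zeros(3)
    for n,uv in obs:
        o,d=ray(n,uv); d/=np.linalg.norm(d); M=np.eye(3)-np.outer(d,d); A+=M;b+=M@o
    return np.linalg.solve(A,b)
def save(n,name,crop=None,s=1):
    im=viewer.snapshot(n)[:,:,::-1]
    if crop: x,y,w,h=crop; im=im[y:y+h,x:x+w]
    if s!=1: im=cv2.resize(im,None,fx=s,fy=s,interpolation=cv2.INTER_CUBIC)
    cv2.imwrite(f"pics/{name}.png",im)
E
python3 - <<'E'
from h import *
for n in ["top","side"]:
    save(n,n+"1",(120,120,300,200) if n=="top" else (180,140,200,200),2.6)
    for t in ["green_mid","drawer_box","tray","tube_crimson","jar_orange","dipper"]:
        o=viewer.outline_of(n,t)
        for k in o[:1]:
            m=k["pixels"]; 
            rect=cv2.minAreaRect(np.argwhere(m)[:,::-1].astype(np.float32))
            zc={"green_mid":.015,"drawer_box":.082,"tray":.06,"tube_crimson":.017,"jar_orange":.066,"dipper":.022}[t]
            box=cv2.boxPoints(rect)
            print(n,t,round(k["p"],2),k["bbox"],np.round(onz(n,rect[0],zc),3), [list(np.round(onz(n,b,zc)[:2],3)) for b in box])
E
```

```text
top green_mid 0.95 [126.5, 209.5, 68.6, 27.3] [ 0.487 -0.049  0.015] [[np.float64(0.477), np.float64(0.022)], [np.float64(0.518), np.float64(0.019)], [np.float64(0.497), np.float64(-0.121)], [np.float64(0.457), np.float64(-0.117)]]
top drawer_box 0.67 [241.5, 146.5, 138.3, 119.6] [ 0.521 -0.356  0.082] [[np.float64(0.512), np.float64(-0.209)], [np.float64(0.653), np.float64(-0.277)], [np.float64(0.53), np.float64(-0.503)], [np.float64(0.396), np.float64(-0.431)]]
top tray 0.88 [237.8, 198.1, 111.1, 67.5] [ 0.472 -0.329  0.06 ] [[np.float64(0.52), np.float64(-0.209)], [np.float64(0.549), np.float64(-0.224)], [np.float64(0.426), np.float64(-0.447)], [np.float64(0.398), np.float64(-0.431)]]
top jar_orange 0.85 [395.5, 229.6, 31.3, 29.4] [ 0.447 -0.567  0.066] [[np.float64(0.455), np.float64(-0.525)], [np.float64(0.488), np.float64(-0.587)], [np.float64(0.439), np.float64(-0.61)], [np.float64(0.407), np.float64(-0.548)]]
side green_mid 0.78 [261.7, 292.8, 28.9, 52.9] [ 0.49  -0.042  0.015] [[np.float64(0.518), np.float64(0.015)], [np.float64(0.497), np.float64(-0.115)], [np.float64(0.459
[... 529 characters left out ...]
de tube_crimson 0.69 [199.0, 274.2, 42.7, 57.2] [ 0.609 -0.087  0.017] [[np.float64(0.653), np.float64(-0.03)], [np.float64(0.601), np.float64(-0.178)], [np.float64(0.561), np.float64(-0.148)], [np.float64(0.616), np.float64(-0.006)]]
side jar_orange 0.63 [279.5, 146.1, 17.6, 30.2] [ 0.453 -0.536  0.066] [[np.float64(0.481), np.float64(-0.599)], [np.float64(0.424), np.float64(-0.6)], [np.float64(0.426), np.float64(-0.478)], [np.float64(0.479), np.float64(-0.477)]]
side dipper 0.54 [300.1, 172.1, 30.3, 18.1] [ 0.378 -0.506  0.022] [[np.float64(0.422), np.float64(-0.502)], [np.float64(0.408), np.float64(-0.558)], [np.float64(0.333), np.float64(-0.511)], [np.float64(0.349), np.float64(-0.458)]]
```

View pics/top1.png

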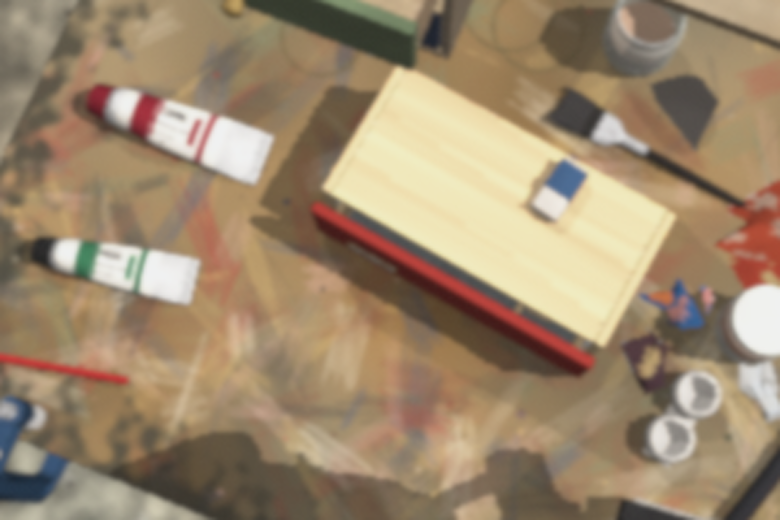

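View pics/side1.png

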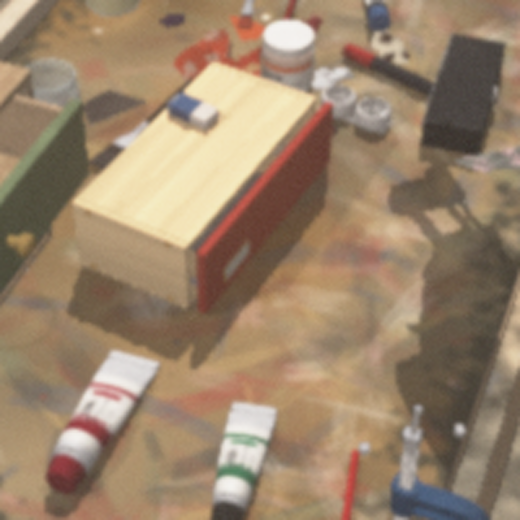

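```bash
python3 - <<'E'
from h import *
from scipy.optimize import least_squares
for n in ["top","side"]: print(n,np.round(ray(n,(280,210))[0],3))
t=lambda x,y:(x/2.6+120,y/2.6+120); s=lambda x,y:(x/2.6+180,y/2.6+140)
C=[(.06,.125,.082),(-.06,.125,.082),(-.06,-.125,.082),(.06,-.125,.082)]
ot=[t(400,67),t(322,187),t(600,345),t(674,215)]
os_=[s(75,205),s(190,247),s(317,97),s(215,63)]
for a in ot: print("top",np.round(onz("top",a,.082),3))
for a in os_: print("side",np.round(onz("side",a,.082),3))
cs={n:cam(n) for n in ["top","side"]}
C=np.array(C)
def W(p,P): 
    c,s_=np.cos(p[2]),np.sin(p[2]); P=np.array(P); return np.c_[p[0]+c*P[:,0]-s_*P[:,1],p[1]+s_*P[:,0]+c*P[:,1],P[:,2]]
f=lambda p:np.r_[(proj("top",W(p,C),cs["top"])-ot).ravel(),(proj("side",W(p,C),cs["side"])-os_).ravel()]
q=least_squares(f,[.53,-.33,.5]); print(np.round(q.x,4),np.degrees(q.x[2]),np.round(q.fun.reshape(-1,2),1))
np.save("box.npy",q.x)
# panel corners outer face
P=[(-.0795,.125,.082),(-.0795,-.125,.082),(-.0695,.125,.082),(-.0695,-.125,.082)]
Q=W(q.x,P)
for n in ["top","side"]:
    o=proj(n,Q,cs[n]); off=(120,120) if n=="top" else (180,140); print(n,np.round((o-off)*2.6))
# green tube tip points
tu=dict(cap=(t(33,250),s(225,515)),)
for a in [(33,250),(190,282)]: print("g top",np.round(onz("top",t(*a),.012),3))
for a in [(228,520),(252,408)]: print("g side",np.round(onz("side",s(*a),.012),3))
E
```

```text
top [ 0.288 -0.307  1.112]
side [0.468 0.603 0.883]
top [ 0.642 -0.282  0.082]
top [ 0.542 -0.224  0.082]
top [ 0.425 -0.442  0.082]
top [ 0.528 -0.499  0.082]
side [ 0.643 -0.278  0.082]
side [ 0.536 -0.226  0.082]
side [ 0.422 -0.443  0.082]
side [ 0.526 -0.498  0.082]
[ 0.5333 -0.3618 -0.4896] -28.050526515125835 [[-1.1 -1.2]
 [-0.6  1.5]
 [ 1.   1.6]
 [ 0.5  0.3]
 [-0.8 -0.6]
 [-1.3  0.7]
 [ 0.2 -0.2]
 [-0.6 -0.6]]
top [[308. 212.]
 [590. 371.]
 [314. 201.]
 [597. 360.]]
side [[206. 257.]
 [335. 102.]
 [196. 253.]
 [326.  99.]]
g top [0.499 0.017 0.012]
g top [ 0.476 -0.114  0.012]
g side [0.496 0.005 0.012]
g side [ 0.48  -0.106  0.012]
```

```bash
cat >> h.py <<'E'
bx=np.load("box.npy") if __import__("os").path.exists("box.npy") else None
def W1(own):
    c,s=np.cos(bx[2]),np.sin(bx[2]); x,y,z=own; return np.array([bx[0]+c*x-s*y,bx[1]+s*x+c*y,z])
def own(w):
    c,s=np.cos(bx[2]),np.sin(bx[2]); d=np.array(w[:2])-bx[:2]; return np.array([c*d[0]+s*d[1],-s*d[0]+c*d[1],w[2]])
from scipy.spatial.transform import Rotation as Rn
def go(P,angx=None):
    "shift in tool axes (cm) and yaw (deg) to reach world P with tool x at world angle angx"
    s=r.get_state(); R=Rn.from_quat(s["eef_rot"]).as_matrix()
    a=np.degrees(np.arctan2(R[1,0],R[0,0])); sh=R.T@(np.array(P)-s["tool_pos"])*100
    y=None if angx is None else -((angx-a+180)%360-180)
    print("tool x at %.1f, shift cm %s yaw %s, own now %s"%(a,np.round(sh,2),y,np.round(own(s["tool_pos"]),4)))
def st():
    s=r.get_state(); print("t %.2f tcp %s own %s F %s q %s op %.3f"%(s["clock"],np.round(s["tool_pos"],4),np.round(own(s["tool_pos"]),4),np.round(s["contact_force"],1),np.round(s["q"],2),s["opening"]))
E
python3 - <<'E'
from h import *
print(np.degrees(bx[2]))
go(W1((-.125,0,.20)),-28.05)
go(W1((-.125,0,.055)),-28.05)
t=lambda x,y:(x/2.6+120,y/2.6+120)
print("eraser",own(onz("top",t(558,185),.094)))
print(own((.378,-.506,0)),own((.447,-.567,0)))
E
```

```text
-28.050526515125835
tool x at 24.4, shift cm [ 26.   -17.43   5.27] yaw 52.450154045613985, own now [-0.1453 -0.3124  0.2528]
tool x at 24.4, shift cm [ 26.   -17.44  19.77] yaw 52.450154045613985, own now [-0.1453 -0.3124  0.2528]
eraser [ 0.03306391 -0.03422959  0.094     ]
[-0.06927467 -0.20027752  0.        ] [ 0.02030537 -0.2216648   0.        ]
```

```bash
python3 -m inch '[[1,[4,-2.7,0],8],[1,[8,-5.4,1],16],[1,[12,-8,2],24],[1,[16,-10.7,3],32],[1,[20,-13.4,4],40],[1,[24,-16,5],48],[1,[26,-17.4,5.3],52.5],[1,[26,-17.4,5.3],52.5],[1,[26,-17.4,5.3],52.5],[1,[26,-17.4,5.3],52.5]]' 20; python3 - <<'E'
from h import *
st(); go(W1((-.115,0,.055)),-28.05)
E
```

```text
clock: 1.8
tool_pos: [0.4221, -0.3053, 0.2001]
eef_rot: [0.97, -0.244, 0.0, 0.001]
contact_force: [-0.8, -0.6, 0.6]
opening: 0.116
t 1.80 tcp [ 0.4221 -0.3053  0.2001] own [-0.1247 -0.0024  0.2001] F [-0.8 -0.6  0.6] q [ 0.47  0.63  0.11  1.94 -0.12  0.57 -1.4 ] op 0.116
tool x at -28.2, shift cm [ 0.96 -0.26 14.51] yaw -0.1606291008423284, own now [-0.1247 -0.0024  0.2001]
```

```bash
python3 -m inch '[[1,[0,-0.2,4],0],[1,[0,-0.2,8],0],[1,[0,-0.2,12],0],[1,[0,-0.2,14.5],0],[1,[0,-0.2,14.5],0],[1,[0,-0.2,14.5],0]]'; python3 - <<'E'
from h import *
st(); save("side","side2",(180,100,200,160),3.5); save("wrist","w2")
E
```

```text
clock: 2.4
tool_pos: [0.4234, -0.3032, 0.0552]
eef_rot: [0.97, -0.244, 0.0, 0.0]
contact_force: [0.7, 0.3, 0.5]
opening: 0.008
t 2.40 tcp [ 0.4234 -0.3032  0.0552] own [-1.246e-01  1.000e-04  5.520e-02] F [0.7 0.3 0.5] q [ 0.5   0.89  0.05  2.02 -0.15  0.24 -1.38] op 0.008
```

View pics/side2.png

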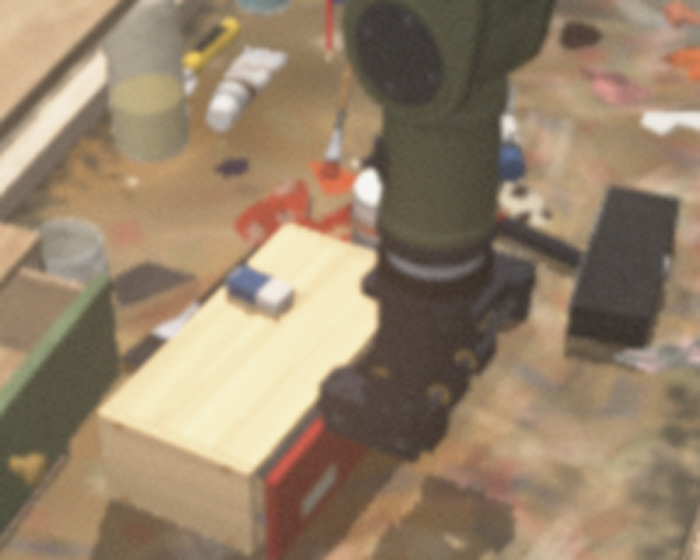

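View pics/w2.png

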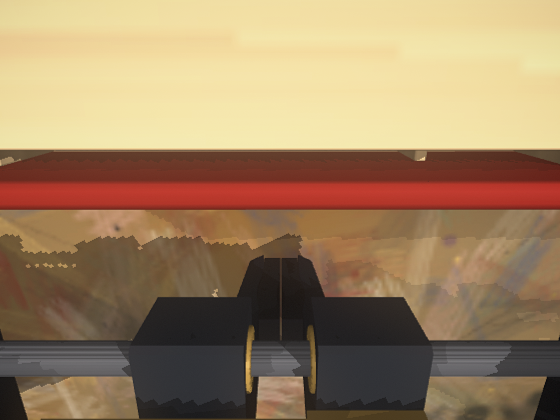

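The wrist view shows the red panel's top strip at rows 180–210 and the box's front edge at row 150. Both are level, so the tool is square to the box, and the shut fingers stand clear in front at about (280,260).

```bash
python3 - <<'E'
from h import *
for uv in [(280,210),(280,181),(280,150),(60,210),(500,210)]: print(uv,np.round(own(onz("wrist",uv,.082)),4))
E
```

```text
(280, 210) [-0.0747  0.0014  0.082 ]
(280, 181) [-0.0653  0.0014  0.082 ]
(280, 150) [-0.0558  0.0014  0.082 ]
(60, 210) [-0.0745  0.0708  0.082 ]
(500, 210) [-0.0749 -0.0679  0.082 ]
```

```bash
python3 -m inch '[[1,[1.2,0,0],0],[1,[2.4,0,0],0],[1,[3.0,0,0],0],[1,[3.3,0,0],0],[1,[3.6,0,0],0],[1,[3.9,0,0],0],[1,[3.9,0,0],0]]'; python3 -c "
from h import *
st()"
```

```text
clock: 3.2
tool_pos: [0.4565, -0.319, 0.0547]
eef_rot: [0.97, -0.243, -0.002, -0.001]
contact_force: [-4.1, 2.4, 4.4]
opening: 0.005
t 3.20 tcp [ 0.4565 -0.319   0.0547] own [-0.0879  0.0017  0.0547] F [-4.1  2.4  4.4] q [ 0.49  0.91  0.06  1.9  -0.15  0.33 -1.39] op 0.005
```

```bash
python3 -m inch '[[1,[0.3,0,0],0],[1,[0.6,0,0],0],[1,[0.8,0,0],0],[1,[0.8,0,0],0],[1,[0.8,0,0],0]]'; python3 -c "
from h import *
st()"
```

```text
clock: 3.7
tool_pos: [0.4629, -0.3225, 0.0545]
eef_rot: [0.97, -0.243, -0.003, -0.001]
contact_force: [-5.3, 2.6, 5.1]
opening: 0.006
t 3.70 tcp [ 0.4629 -0.3225  0.0545] own [-0.0807  0.0016  0.0545] F [-5.3  2.6  5.1] q [ 0.49  0.92  0.06  1.88 -0.15  0.35 -1.39] op 0.006
```

```bash
python3 -m inch '[[1,[0.2,0,0],0],[1,[0.4,0,0],0],[1,[0.4,0,0],0]]'; python3 -c "
from h import *
st()"
```

```text
clock: 4.0
tool_pos: [0.4636, -0.3228, 0.0543]
eef_rot: [0.97, -0.243, -0.006, -0.002]
contact_force: [-10.5, 6.0, 8.9]
opening: 0.006
t 4.00 tcp [ 0.4636 -0.3228  0.0543] own [-0.0799  0.0016  0.0543] F [-10.5   6.    8.9] q [ 0.49  0.92  0.07  1.87 -0.15  0.37 -1.39] op 0.006
```

```bash
python3 -m inch '[[1,[-4,0,0],0],[1,[-8,0,0],0],[1,[-8,0,0],0],[1,[-8,0,0],0],[1,[-8,0,0],0]]'; python3 - <<'E'
from h import *
st(); save("side","side3",(180,100,200,160),3.5); save("wrist","w3"); st()
E
```

```text
clock: 4.5
tool_pos: [0.4006, -0.289, 0.0548]
eef_rot: [0.97, -0.243, 0.002, 0.001]
contact_force: [0.1, -0.0, -0.2]
opening: 0.006
t 4.50 tcp [ 0.4006 -0.289   0.0548] own [-0.1514  0.0018  0.0548] F [ 0.1 -0.  -0.2] q [ 0.51  0.88  0.03  2.1  -0.15  0.16 -1.38] op 0.006
t 4.60 tcp [ 0.4003 -0.2889  0.0547] own [-0.1517  0.0018  0.0547] F [-0.4 -0.2 -0.3] q [ 0.51  0.88  0.03  2.1  -0.15  0.16 -1.38] op 0.005
```

View pics/side3.png

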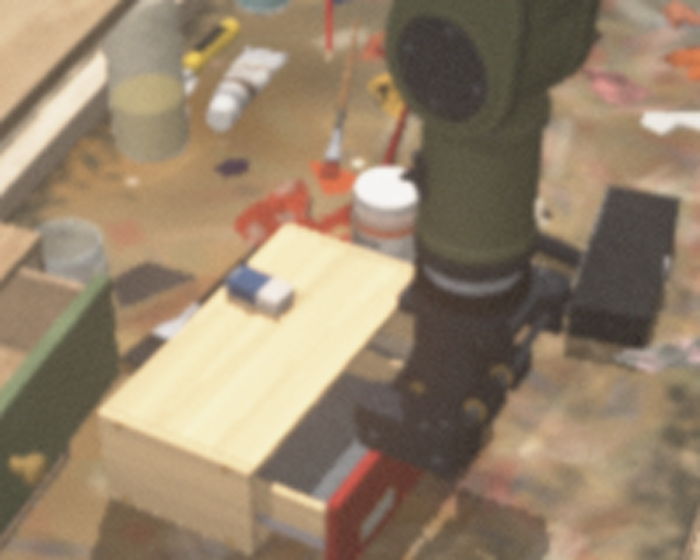

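View pics/w3.png

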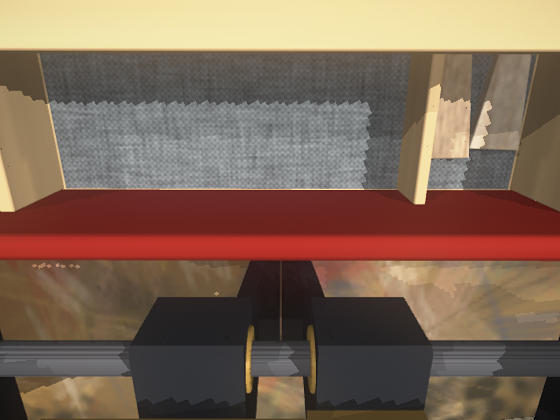

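The drawer has sprung out. The wrist view shows the panel's top strip at rows 235–260, the grey bay floor, and the divider at column 420, with the wedges to its right.

```bash
python3 - <<'E'
from h import *
for n,uv,z in [("outer",(280,260),.082),("inner",(280,235),.082),("boxfront",(280,51),.082),("floor L near",(64,189),.027),("floor R near",(398,190),.027),("wallL inner top",(40,85),.06),("div top L",(430,70),.05)]: print(n,np.round(own(onz("wrist",uv,z)),4))
go(W1((-.15,0,.13))); go(W1((-.0872,0,.13)))
E
```

```text
outer [-0.1195  0.0027  0.082 ]
inner [-0.1106  0.0027  0.082 ]
boxfront [-0.0568  0.0026  0.082 ]
floor L near [-0.111   0.1035  0.027 ]
floor R near [-0.1117 -0.0523  0.027 ]
wallL inner top [-0.0652  0.0834  0.06  ]
div top L [-0.0603 -0.0511  0.05  ]
tool x at -28.1, shift cm [ 0.19  0.19 -7.52] yaw None, own now [-0.1517  0.0018  0.0547]
tool x at -28.1, shift cm [ 6.47  0.18 -7.51] yaw None, own now [-0.1517  0.0018  0.0547]
```

```bash
python3 -m inch '[[1,[0,0,-4],0],[1,[0,0,-7.5],0],[1,[2,0.2,-7.5],0],[1,[5,0.2,-7.5],0],[1,[6.5,0.2,-7.5],0],[1,[6.5,0.2,-7.5],0],[1,[6.5,0.2,-7.5],0],[1,[6.5,0.2,-4.5],0],[1,[6.5,0.2,-2],0],[1,[6.5,0.2,0],0],[1,[6.5,0.2,0],0]]'; python3 - <<'E'
from h import *
st(); save("wrist","w4")
E
```

```text
clock: 5.7
tool_pos: [0.4522, -0.3187, 0.0525]
eef_rot: [0.97, -0.243, -0.003, -0.001]
contact_force: [-0.1, 0.5, -0.0]
opening: 0.002
t 5.70 tcp [ 0.4522 -0.3187  0.0525] own [-0.0919 -0.0001  0.0525] F [-0.1  0.5 -0. ] q [ 0.5   0.91  0.06  1.91 -0.15  0.32 -1.39] op 0.002
```

View pics/w4.png

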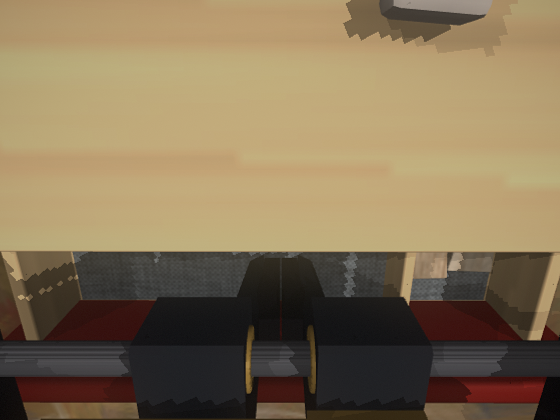

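The fingers are in the gap behind the panel and touch nothing. Now I pull.

```bash
python3 -m inch '[[1,[-0.8,0,0],0],[1,[-1.4,0,0],0],[1,[-2.2,0,0],0],[1,[-3.0,0,0],0],[1,[-3.8,0,0],0],[1,[-4.6,0,0],0],[1,[-5.4,0,0],0],[1,[-6.2,0,0],0],[1,[-6.8,0,0],0],[1,[-7.4,0,0],0],[1,[-7.7,0,0],0],[1,[-7.7,0,0],0],[1,[-7.7,0,0],0]]'; python3 - <<'E'
from h import *
st(); save("wrist","w5"); save("side","side5",(180,100,200,160),3.5)
E
```

```text
clock: 7.05
tool_pos: [0.3901, -0.2858, 0.0548]
eef_rot: [0.97, -0.243, 0.004, 0.001]
contact_force: [6.8, -3.5, -2.2]
opening: 0.009
t 7.05 tcp [ 0.3901 -0.2858  0.0548] own [-0.1621 -0.0002  0.0548] F [ 6.8 -3.5 -2.2] q [ 0.52  0.88  0.03  2.13 -0.15  0.13 -1.37] op 0.009
```

View pics/side5.png

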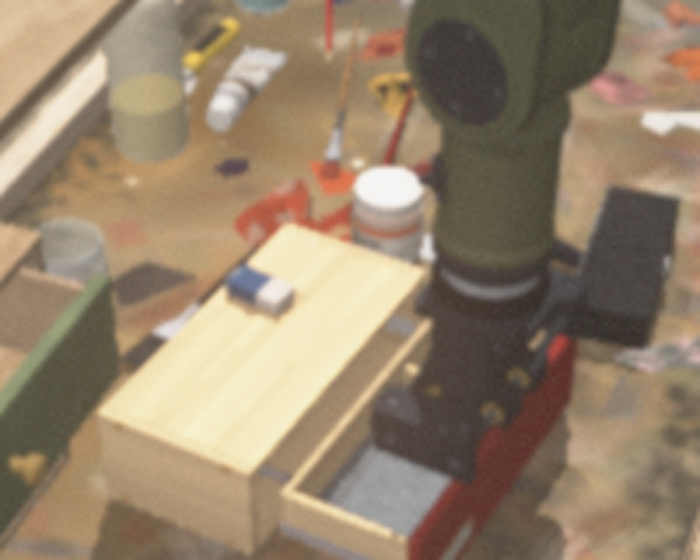

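View pics/w5.png

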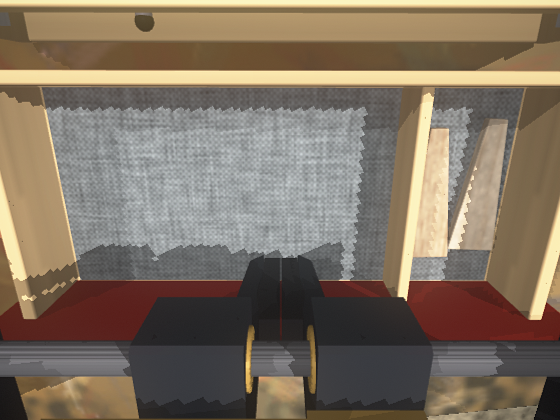

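```bash
python3 -m inch '[[1,[-0.4,0,0],0],[1,[-0.5,0,0],0],[1,[-0.5,0,0],0],[1,[-0.5,0,0],0]]'; python3 - <<'E'
from h import *
st(); save("wrist","w6")
for n,uv,z in [("backwall top inner",(280,86),.06),("backwall outer",(280,71),.06),("box front",(280,10),.082),("floor near",(200,281),.027),("floor L",(77,281),.027),("floor R",(388,281),.027)]: print(n,np.round(own(onz("wrist",uv,z)),4))
E
```

```text
clock: 7.55
tool_pos: [0.3902, -0.2858, 0.055]
eef_rot: [0.97, -0.242, 0.008, 0.003]
contact_force: [13.1, -7.0, -7.6]
opening: 0.004
t 7.55 tcp [ 0.3902 -0.2858  0.055 ] own [-0.162  -0.0002  0.055 ] F [13.1 -7.  -7.6] q [ 0.52  0.87  0.02  2.14 -0.15  0.11 -1.37] op 0.004
backwall top inner [-0.0761  0.0006  0.06  ]
backwall outer [-0.0713  0.0006  0.06  ]
box front [-0.0573  0.0006  0.082 ]
floor near [-0.1699  0.0416  0.027 ]
floor L [-0.1698  0.1044  0.027 ]
floor R [-0.17   -0.0545  0.027 ]
```

The wrist force doubled with no further motion, so the drawer is at its stop. The wrist view puts the bay centre near own (-0.125, 0.0255). Now I back off, lift, and go over the tube.

```bash
python3 -m inch '[[1,[1,0,0],0],[1,[2.0,0,0],0],[1,[2.0,0,-4],0],[1,[2.0,0,-8],0],[0.4,[2.0,0,-12],0],[0.4,[2.0,0,-14],0]]' ; python3 - <<'E'
from h import *
st(); go((.488,-.049,.19),80.8)
E
```

```text
clock: 8.2
tool_pos: [0.3999, -0.2912, 0.1972]
eef_rot: [0.97, -0.243, 0.0, 0.0]
contact_force: [0.7, 0.6, -0.8]
opening: 0.163
t 8.20 tcp [ 0.3999 -0.2912  0.1972] own [-0.151  -0.0004  0.1972] F [ 0.7  0.6 -0.8] q [ 0.47  0.61  0.11  2.02 -0.13  0.51 -1.39] op 0.163
tool x at -28.1, shift cm [ -3.64 -25.51   0.71] yaw -108.92330079477841, own now [-0.151  -0.0004  0.1972]
```

```bash
python3 -m inch '[[0.3,[-0.3,-2,0],-8],[0.3,[-0.6,-4,0],-16],[0.3,[-0.9,-6,0],-24],[0.3,[-1.2,-8,0],-32],[0.3,[-1.5,-10,0],-40],[0.3,[-1.8,-12,0],-48],[0.3,[-2.1,-14,0],-56],[0.3,[-2.4,-16,0],-64],[0.3,[-2.7,-18,0],-72],[0.3,[-3,-20,0],-80],[0.3,[-3.3,-22,0],-88],[0.3,[-3.6,-24,0],-96],[0.3,[-3.6,-25.5,0],-104],[0.3,[-3.6,-25.5,0],-109],[0.3,[-3.6,-25.5,0],-109],[0.3,[-3.6,-25.5,0],-109]]' ; python3 - <<'E'
from h import *
st(); go((.488,-.049,.19),80.8); save("wrist","w7")
o=viewer.outline_of("wrist","green_mid")
for k in o[:2]:
    rect=cv2.minAreaRect(np.argwhere(k["pixels"])[:,::-1].astype(np.float32)); print(k["p"],k["bbox"],rect)
E
```

```text
clock: 9.8
tool_pos: [0.4875, -0.0498, 0.1943]
eef_rot: [0.762, 0.648, -0.001, -0.0]
contact_force: [-0.2, 0.1, -0.6]
opening: 0.699
t 9.80 tcp [ 0.4875 -0.0498  0.1943] own [-0.1871  0.2538  0.1943] F [-0.2  0.1 -0.6] q [ 0.24  0.63 -0.37  2.02  0.41  0.57 -0.57] op 0.699
tool x at 80.7, shift cm [0.09 0.03 0.43] yaw -0.060188400829531474, own now [-0.1871  0.2538  0.1943]
0.56 [260.9, 108.3, 38.9, 136.3] ((280.9999694824219, 176.49998474121094), (134.99996948242188, 37.99999237060547), 90.0)
```

View pics/w7.png

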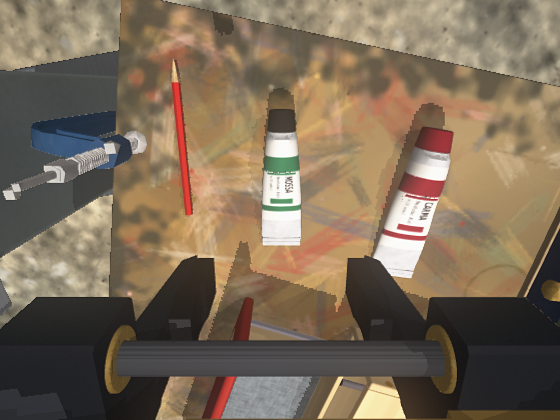

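The wrist view shows the green tube upright in the picture and aligned with the tool, cap end at (281,109) and tail end at (281,245). Crimson is well to the right at (405,200).

```bash
python3 - <<'E'
from h import *
a=onz("wrist",(281.5,109),.014); b=onz("wrist",(281,245),.004); c=(a+b)/2
print(a,b,c,np.linalg.norm(a-b),np.degrees(np.arctan2(*(a-b)[1::-1])))
for uv in [(262,240),(300,240),(264,150),(299,150)]: print(onz("wrist",uv,.015))
go((c[0],c[1],.022),80.8)
E
```

```text
[0.5013428  0.01377263 0.014     ] [ 0.47968135 -0.11657895  0.004     ] [ 0.49051207 -0.05140316  0.009     ] 0.1325169845288067 80.56497277418721
[ 0.46332526 -0.10327007  0.015     ]
[ 0.49937219 -0.10917082  0.015     ]
[ 0.4805233  -0.01815044  0.015     ]
[ 0.5109682  -0.02313342  0.015     ]
tool x at 80.8, shift cm [-0.1   0.3  17.25] yaw -0.0364559599831864, own now [-0.1868  0.254   0.1945]
```

```bash
python3 -m inch '[[0.3,[-0.1,0.3,4],0],[0.3,[-0.1,0.3,8],0],[0.3,[-0.1,0.3,12],0],[0.3,[-0.1,0.3,15],0],[0.3,[-0.1,0.3,17],0],[0.3,[-0.1,0.3,17.2],0],[0.3,[-0.1,0.3,17.2],0],[0.3,[-0.1,0.3,17.2],0]]' 15; python3 - <<'E'
from h import *
st();go((.4905,-.0514,.022),80.8); save("wrist","w8")
E
```

```text
clock: 10.7
tool_pos: [0.4919, -0.0509, 0.0238]
eef_rot: [0.761, 0.648, 0.001, 0.001]
contact_force: [-0.2, 0.6, -0.0]
opening: 0.701
t 10.70 tcp [ 0.4919 -0.0509  0.0238] own [-0.1828  0.255   0.0238] F [-0.2  0.6 -0. ] q [ 0.07  0.94 -0.09  2.09  0.59  0.13 -0.73] op 0.701
tool x at 80.9, shift cm [-0.08 -0.13  0.18] yaw 0.056960091707424, own now [-0.1828  0.255   0.0238]
```

View pics/w8.png

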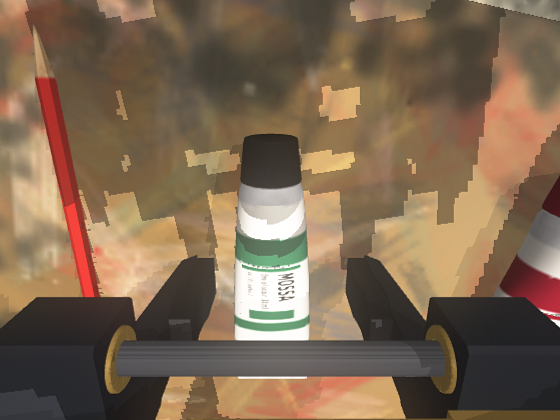

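The tube lies between the open jaws. Closing.

```bash
python3 -m inch '[[0.5,[0,-0.1,0.1],0],[0.8,[0,-0.1,0.1],0],[1,[0,-0.1,0.1],0],[1,[0,-0.1,0.1],0],[1,[0,-0.1,0.1],0],[1,[0,-0.1,0.1],0],[1,[0,-0.1,0.1],0]]' 15; python3 - <<'E'
from h import *
st()
E
```

```text
clock: 11.45
tool_pos: [0.4902, -0.0506, 0.0219]
eef_rot: [0.761, 0.649, -0.0, 0.0]
contact_force: [-1.0, -0.0, 5.1]
opening: 0.366
t 11.45 tcp [ 0.4902 -0.0506  0.0219] own [-0.1844  0.2544  0.0219] F [-1.  -0.   5.1] q [ 0.06  0.94 -0.09  2.1   0.59  0.13 -0.73] op 0.366
```

```bash
python3 -m inch '[[1,[0,0,-1.5],0],[1,[0,0,-4],0],[1,[0,0,-8],0],[1,[0,0,-12],0],[1,[0,0,-14],0],[1,[0,0,-14],0],[1,[0,0,-14],0]]'; python3 - <<'E'
from h import *
st(); go(W1((-.125,.0255,.16)),61.95); save("wrist","w9")
E
```

```text
clock: 12.15
tool_pos: [0.4903, -0.0507, 0.1614]
eef_rot: [0.761, 0.649, 0.0, 0.0]
contact_force: [-0.7, -0.0, -0.3]
opening: 0.366
t 12.15 tcp [ 0.4903 -0.0507  0.1614] own [-0.1843  0.2543  0.1614] F [-0.7 -0.  -0.3] q [ 0.22  0.69 -0.35  2.04  0.47  0.49 -0.63] op 0.366
tool x at 80.9, shift cm [-23.57  -1.81   0.14] yaw 18.925428529740316, own now [-0.1843  0.2543  0.1614]
```

View pics/w9.png

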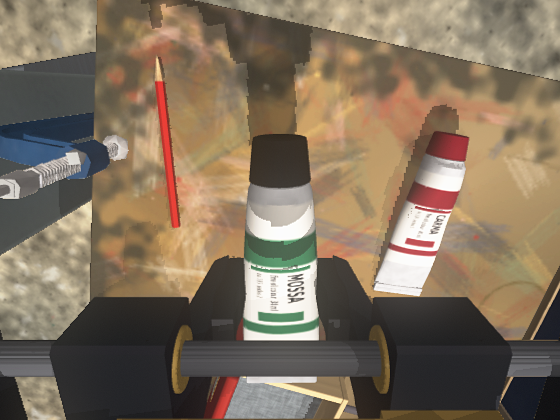

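The tube is held level, its cap at (280,160) and its body centred between the jaws. Now I carry it over the bay.

```bash
python3 -m inch '[[1,[-1,0,0],0],[1,[-3,-0.2,0],2],[1,[-6,-0.5,0],5],[1,[-9,-0.8,0],8],[1,[-12,-1.1,0],11],[1,[-15,-1.4,0],14],[1,[-18,-1.6,0],17],[1,[-21,-1.8,0],19],[1,[-23,-1.8,0],19],[1,[-23.6,-1.8,0],19],[1,[-23.6,-1.8,0],19],[1,[-23.6,-1.8,0],19],[1,[-23.6,-1.8,0],19]]'; python3 - <<'E'
from h import *
st(); go(W1((-.125,.0255,.055)),61.95); save("wrist","w10"); save("side","side10",(180,100,200,160),3.5)
E
```

```text
clock: 13.5
tool_pos: [0.4357, -0.279, 0.1616]
eef_rot: [0.857, 0.515, 0.0, -0.0]
contact_force: [0.7, 0.1, -0.9]
opening: 0.367
t 13.50 tcp [ 0.4357 -0.279   0.1616] own [-0.1251  0.0271  0.1616] F [ 0.7  0.1 -0.9] q [ 0.68  0.71 -0.33  1.97  0.42  0.54 -0.43] op 0.367
tool x at 62.0, shift cm [-0.17  0.02 10.66] yaw 0.09904038559358241, own now [-0.1251  0.0271  0.1616]
```

View pics/w10.png

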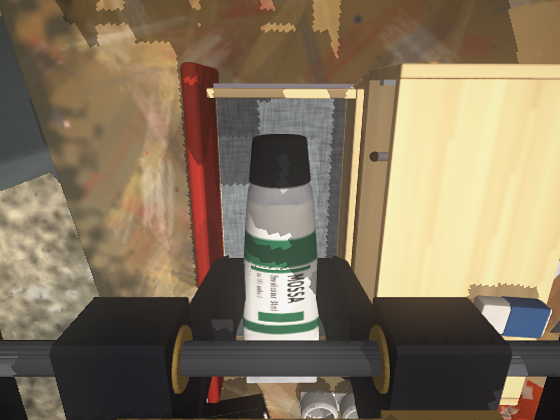

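View pics/side10.png

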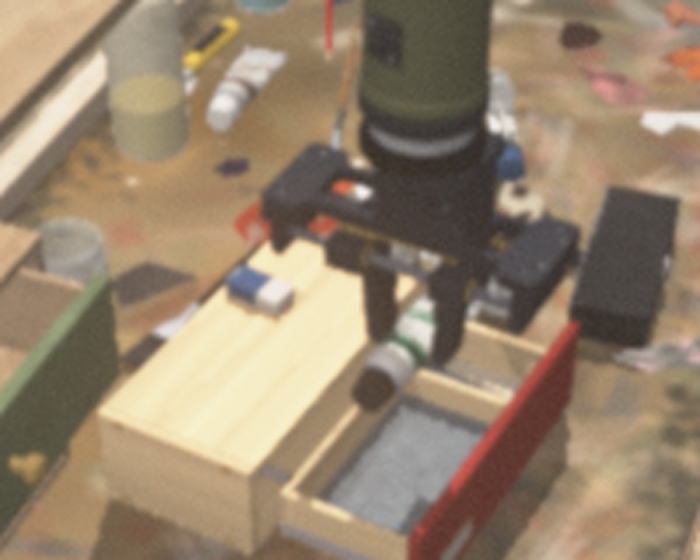

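The tube is above the bay with its axis parallel to it. The bay floor spans columns 218–333 in the wrist view.

```bash
python3 - <<'E'
from h import *
for uv,z in [((218,150),.027),((333,150),.027),((356,150),.06),((280,97),.06),((280,88),.06),((388,200),.082)]: print(uv,np.round(own(onz("wrist",uv,z)),4))
E
```

```text
(218, 150) [-0.17    0.0656  0.027 ]
(333, 150) [-0.0832  0.0656  0.027 ]
(356, 150) [-0.073   0.0714  0.06  ]
(280, 97) [-0.1232  0.1049  0.06  ]
(280, 88) [-0.1232  0.1102  0.06  ]
(388, 200) [-0.0556  0.0438  0.082 ]
```

```bash
python3 -m inch '[[1,[0,0,3],0],[1,[0,0,5],0],[1,[0,0,7],0],[1,[0,0,9],0],[1,[0,0,10],0],[1,[0,0,10.6],0],[1,[0,0,10.6],0],[1,[0,0,10.6],0]]'; python3 - <<'E'
from h import *
st()
E
```

```text
clock: 14.4
tool_pos: [0.4357, -0.2808, 0.0563]
eef_rot: [0.858, 0.514, 0.0, 0.0]
contact_force: [0.0, -0.4, -0.9]
opening: 0.368
t 14.40 tcp [ 0.4357 -0.2808  0.0563] own [-0.1243  0.0256  0.0563] F [ 0.  -0.4 -0.9] q [ 0.59  0.89 -0.18  2.02  0.53  0.28 -0.52] op 0.368
```

```bash
python3 -m inch '[[1,[0,0,0.3],0],[1,[0,0,0.5],0],[1,[0,0,0.5],0],[1,[0,0,0.5],0]]'; python3 - <<'E'
from h import *
st()
E
```

```text
clock: 14.8
tool_pos: [0.4353, -0.2808, 0.0508]
eef_rot: [0.858, 0.514, 0.0, 0.0]
contact_force: [-0.6, 0.8, -0.7]
opening: 0.371
t 14.80 tcp [ 0.4353 -0.2808  0.0508] own [-0.1246  0.0255  0.0508] F [-0.6  0.8 -0.7] q [ 0.59  0.9  -0.17  2.02  0.53  0.27 -0.53] op 0.371
```

```bash
python3 -m inch '[[1,[0,0,0.1],0],[1,[0,0,0.2],0],[1,[0,0,0.2],0],[0.6,[0,0,0.2],0],[0.5,[0,0,0.2],0],[0.46,[0,0,0.2],0],[0.46,[0,0,0.2],0],[0.46,[0,0,0.2],0]]'; python3 - <<'E'
from h import *
st(); save("wrist","w11")
E
```

```text
clock: 15.6
tool_pos: [0.4352, -0.2807, 0.0487]
eef_rot: [0.858, 0.514, -0.0, -0.0]
contact_force: [-0.2, -1.2, 0.5]
opening: 0.539
t 15.60 tcp [ 0.4352 -0.2807  0.0487] own [-0.1247  0.0255  0.0487] F [-0.2 -1.2  0.5] q [ 0.59  0.9  -0.17  2.02  0.53  0.27 -0.53] op 0.539
```

View pics/w11.png

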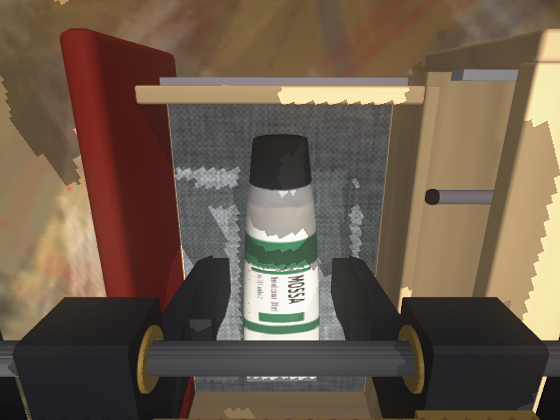

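The fingers are clear on both sides of the tube, which lies straight on the floor of the bay. Lifting out.

```bash
python3 -m inch '[[0.46,[0,0,-1.5],0],[0.46,[0,0,-4],0],[0.46,[0,0,-8],0],[0.46,[0,0,-12],0],[0.8,[0,0,-15],0],[1,[0,0,-15],0],[1,[0,0,-15],0]]'; python3 - <<'E'
from h import *
st(); go(W1((-.225,0,.2)),-28.05); save("wrist","w12")
E
```

```text
clock: 16.35
tool_pos: [0.4351, -0.2809, 0.199]
eef_rot: [0.858, 0.514, 0.0, 0.0]
contact_force: [-1.0, 0.6, -1.5]
opening: 0.293
t 16.35 tcp [ 0.4351 -0.2809  0.199 ] own [-0.1247  0.0252  0.199 ] F [-1.   0.6 -1.5] q [ 0.72  0.65 -0.38  1.94  0.39  0.63 -0.4 ] op 0.293
tool x at 61.9, shift cm [ -2.54 -10.03  -0.11] yaw 89.92880099264602, own now [-0.1247  0.0252  0.199 ]
```

View pics/w12.png

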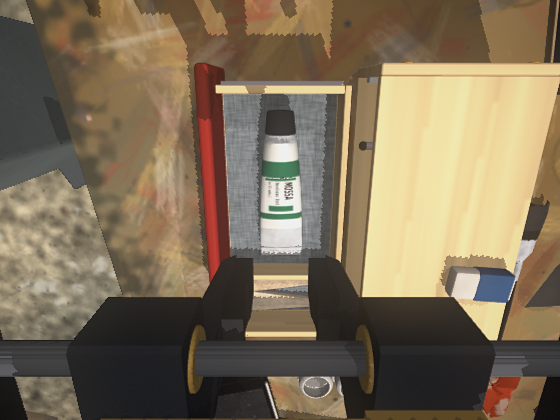

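```bash
python3 - <<'E'
from h import *
a=own(onz("wrist",(281,110),.041)); b=own(onz("wrist",(281,253),.03)); print(a,b,(a+b)/2)
print(own(onz("wrist",(197,150),.082)))
go(W1((-.212,0,.2)),-28.05)
E
python3 -m inch '[[1,[-0.3,-1,0],8],[1,[-0.6,-2,0],16],[1,[-0.9,-3,0],24],[1,[-1.2,-4,0],32],[1,[-1.5,-5,0],40],[1,[-1.8,-6,0],48],[1,[-2.1,-7,0],56],[1,[-2.5,-8,0],64],[1,[-2.5,-8.7,0],72],[1,[-2.5,-8.7,0],80],[1,[-2.5,-8.7,0],88],[1,[-2.5,-8.7,0],90],[1,[-2.5,-8.7,0],90],[1,[-2.5,-8.7,0],90]]'
python3 - <<'E'
from h import *
st(); go(W1((-.212,0,.055)),-28.05)
save("wrist","w13")
E
```

```text
[-0.12283033  0.09168053  0.041     ] [-0.12300124 -0.03875405  0.03      ] [-0.12291578  0.02646324  0.0355    ]
[-0.18181818  0.06735042  0.082     ]
tool x at 61.9, shift cm [-2.53 -8.66 -0.18] yaw 89.93932267090231, own now [-0.1254  0.0252  0.1981]
clock: 17.8
tool_pos: [0.3464, -0.2616, 0.1982]
eef_rot: [0.97, -0.242, -0.001, -0.0]
contact_force: [0.2, 0.2, 0.0]
opening: 0.003
t 17.80 tcp [ 0.3464 -0.2616  0.1982] own [-0.2121  0.0006  0.1982] F [0.2 0.2 0. ] q [ 0.5   0.55  0.07  2.18 -0.09  0.41 -1.43] op 0.003
tool x at -28.0, shift cm [ 0.03  0.06 14.32] yaw 0.09114129466678378, own now [-0.2121  0.0006  0.1982]
```

View pics/w13.png

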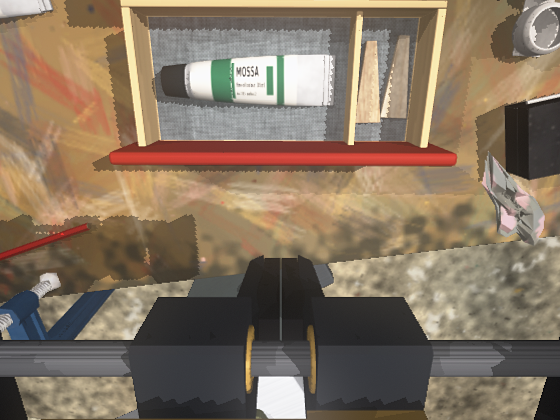

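The tube lies centred in the bay, tail at (325,80) and cap at (175,80), and measures about 1 mm off the bay's centre. The fingers are in front of the panel. Going down.

```bash
python3 -m inch '[[1,[0,0,4],0],[1,[0,0,8],0],[1,[0,0,12],0],[1,[0,0,14.2],0],[1,[0,0,14.2],0],[1,[0,0,14.2],0]]'
python3 - <<'E'
from h import *
st(); save("wrist","w14")
E
```

```text
clock: 18.45
tool_pos: [0.3494, -0.2638, 0.0588]
eef_rot: [0.97, -0.242, -0.004, -0.002]
contact_force: [-0.2, -0.3, 1.1]
opening: 0.006
t 18.45 tcp [ 0.3494 -0.2638  0.0588] own [-0.2084  0.      0.0588] F [-0.2 -0.3  1.1] q [ 0.53  0.86  0.01  2.25 -0.27  0.04 -1.25] op 0.006
```

View pics/w14.png

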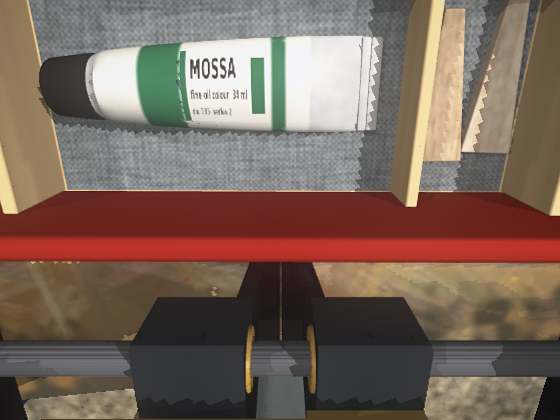

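```bash
python3 -m inch '[[1,[0.5,0,0],0],[1,[1.2,0,0],0],[1,[1.8,0,0],0],[1,[2.3,0,0],0],[1,[2.9,0,0],0],[1,[3.5,0,0],0],[1,[4.1,0,0],0],[1,[4.7,0,0],0],[1,[5.3,0,0],0],[1,[5.9,0,0],0],[1,[6.5,0,0],0],[1,[7.1,0,0],0],[1,[7.7,0,0],0],[1,[8.3,0,0],0],[1,[8.9,0,0],0],[1,[9.5,0,0],0],[1,[10,0,0],0],[1,[10.4,0,0],0],[1,[10.7,0,0],0],[1,[10.7,0,0],0]]'
python3 - <<'E'
from h import *
st()
E
```

```text
clock: 20.5
tool_pos: [0.4445, -0.3146, 0.0591]
eef_rot: [0.97, -0.243, -0.003, -0.001]
contact_force: [-2.8, 1.8, 2.6]
opening: 0.004
t 20.50 tcp [ 0.4445 -0.3146  0.0591] own [-1.006e-01 -1.000e-04  5.910e-02] F [-2.8  1.8  2.6] q [ 0.47  0.9   0.1   1.94 -0.26  0.32 -1.28] op 0.004
```

```bash
python3 -m inch '[[1,[0.4,0,0],0],[1,[0.8,0,0],0],[1,[1.2,0,0],0],[1,[1.6,0,0],0],[1,[2.0,0,0],0],[1,[2.3,0,0],0],[1,[2.3,0,0],0],[1,[2.3,0,0],0]]'
python3 - <<'E'
from h import *
st()
E
```

```text
clock: 21.3
tool_pos: [0.4617, -0.3239, 0.0589]
eef_rot: [0.97, -0.243, -0.006, -0.002]
contact_force: [-8.3, 4.1, 7.6]
opening: 0.002
t 21.30 tcp [ 0.4617 -0.3239  0.0589] own [-0.081  -0.0002  0.0589] F [-8.3  4.1  7.6] q [ 0.46  0.91  0.12  1.88 -0.26  0.38 -1.29] op 0.002
```

```bash
python3 -m inch '[[1,[0.3,0,0],0],[1,[0.6,0,0],0],[1,[0.6,0,0],0],[1,[0.6,0,0],0]]'
python3 - <<'E'
from h import *
st()
E
```

```text
clock: 21.7
tool_pos: [0.4621, -0.324, 0.0586]
eef_rot: [0.97, -0.243, -0.011, -0.004]
contact_force: [-16.5, 9.6, 15.6]
opening: 0.001
t 21.70 tcp [ 0.4621 -0.324   0.0586] own [-0.0807 -0.0001  0.0586] F [-16.5   9.6  15.6] q [ 0.46  0.92  0.12  1.86 -0.25  0.4  -1.29] op 0.001
```

The force doubled to 19 N with only 0.3 mm of motion, so the drawer is against its inner stop. Backing off.

```bash
python3 -m inch '[[1,[-1.5,0,0],0],[1,[-4,0,0],0],[1,[-7.5,0,0],0],[1,[-7.5,0,0],0],[1,[-7.5,0,0],0]]'
python3 - <<'E'
from h import *
st(); save("wrist","w15"); save("side","side15",(180,100,200,160),3.5)
E
```

```text
clock: 22.2
tool_pos: [0.405, -0.2935, 0.0596]
eef_rot: [0.97, -0.243, -0.001, -0.001]
contact_force: [0.2, 1.4, -0.4]
opening: 0.006
t 22.20 tcp [ 0.405  -0.2935  0.0596] own [-0.1454 -0.      0.0596] F [ 0.2  1.4 -0.4] q [ 0.49  0.87  0.07  2.07 -0.27  0.2  -1.26] op 0.006
```

View pics/w15.png

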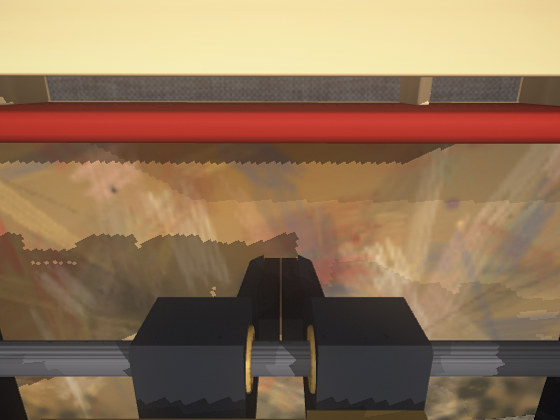

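View pics/side15.png

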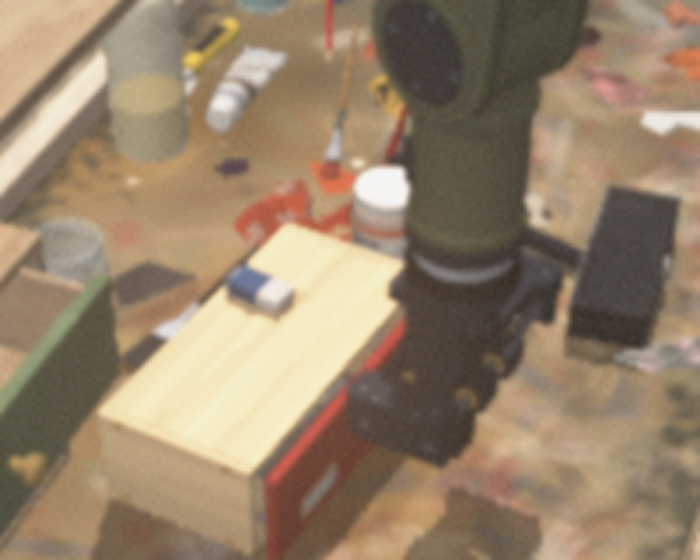

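The drawer is shut. The wrist view shows the box's front edge at row 75 and the panel's top strip at rows 110–143. Next I measure the gap, lift clear, and look again.

```bash
python3 - <<'E'
from h import *
for uv in [(280,143),(280,110),(280,75)]: print(uv,np.round(own(onz("wrist",uv,.082)),4))
E
python3 -m inch '[[1,[-2,0,-3],0],[1,[-2,0,-7],0],[1,[-2,0,-11],0],[1,[-2,0,-15],0],[1,[-2,0,-18],0],[1,[-2,0,-18],0],[1,[-2,0,-18],0],[1,[-2,0,-18],0],[1,[-2,0,-18],0],[1,[-2,0,-18],0]]'
python3 - <<'E'
from h import *
st(); save("wrist","w16"); save("side","side16",(150,100,250,250),2.4); save("top","top16",(100,100,350,250),2.2)
for n in ["top","side"]:
    for t,z in [("tube_crimson",.017),("jar_orange",.066),("dipper",.022),("green_mid",.015)]:
        for k in viewer.outline_of(n,t)[:1]: print(n,t,round(k["p"],2),k["bbox"])
E
```

```text
(280, 143) [-0.0746  0.0008  0.082 ]
(280, 110) [-0.0649  0.0008  0.082 ]
(280, 75) [-0.0552  0.0008  0.082 ]
clock: 23.3
tool_pos: [0.3864, -0.2838, 0.2386]
eef_rot: [0.97, -0.243, -0.004, -0.002]
contact_force: [-0.2, 0.3, -0.5]
opening: 0.004
t 23.30 tcp [ 0.3864 -0.2838  0.2386] own [-1.664e-01 -2.000e-04  2.386e-01] F [-0.2  0.3 -0.5] q [ 0.4   0.54  0.22  2.02 -0.2   0.62 -1.31] op 0.004
top tube_crimson 0.62 [156.8, 154.5, 68.3, 32.5]
top jar_orange 0.78 [396.7, 229.9, 31.5, 28.5]
top dipper 0.59 [365.0, 263.6, 30.3, 33.8]
side tube_crimson 0.93 [199.6, 274.4, 39.4, 54.6]
side jar_orange 0.8 [281.1, 149.4, 17.5, 26.6]
side dipper 0.82 [299.5, 173.4, 29.0, 14.8]
```

View pics/w16.png

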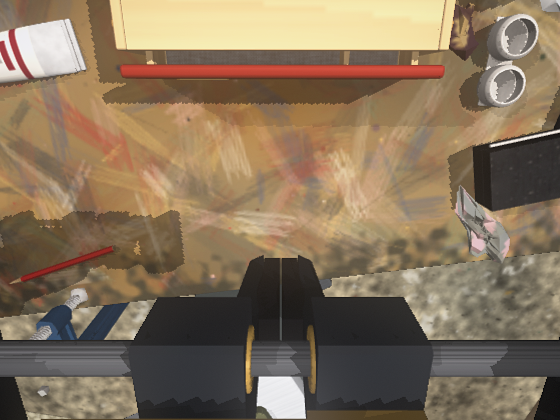

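View pics/side16.png

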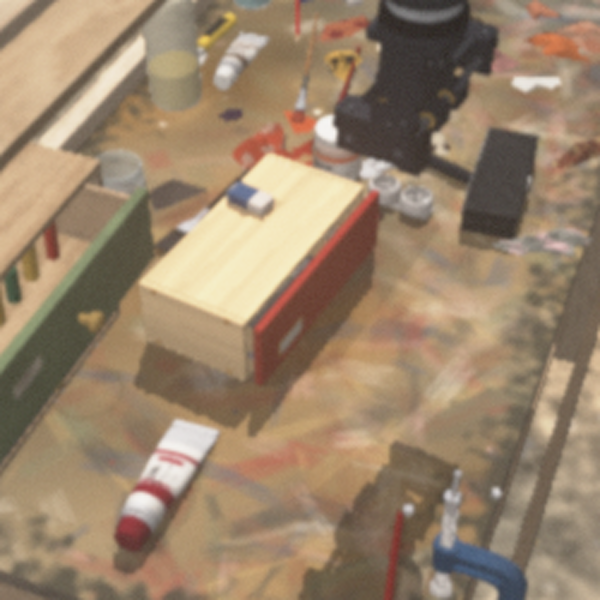

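The gap measures 9.7 mm, which is the latched value, and the panel is where it was at the start. The bystanders are unmoved and the arm is clear. Handing in.

```bash
python3 -c "
from h import *
st(); print(r.finish_job())"
```

```text
t 23.85 tcp [ 0.3867 -0.2839  0.2396] own [-1.660e-01 -2.000e-04  2.396e-01] F [ 0.4 -0.3 -0.2] q [ 0.4   0.54  0.22  2.01 -0.2   0.62 -1.31] op 0.003
the job is handed in; nothing more can be done
None
```

The green tube is in the long bay, the drawer is shut and latched, and I handed the job in at 23.9 s; no verdict was reported.

- **What I did:** I pressed the front in to release the latch and pulled the drawer to its stop, where the force doubled with no further motion. I then set the tube down on the bay floor, lifted out, and pushed the drawer in until it reached its inner stop at about 19 N.
- **Drawer:** After backing off, the gap between panel and box measured 9.7 mm (9.5 mm is latched). The panel's outer face was within 0.1 mm of its starting position.
- **Tube:** Before closing, it measured about 1 mm from the bay's centre. It can't be seen with the drawer shut. The bay's walls limit how far it could slide to less than the allowed 40 mm and 25 mm.
- **Other things:** The crimson tube, jar and dipper showed no displacement beyond detection noise. The arm was clear and touching nothing.
- **Disagreements:** The wrist and fixed cameras placed the box about 4 mm apart along its depth. Finger contact put it in between, and that was small enough not to matter. One arm joint sat right at its lower range limit before the closing push, which left the tool about 4 mm higher than asked. The push still worked.

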